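# Turn the screwdriver round and put it in its rest

### The job

Put the screwdriver away in the wooden tool rest: turn it end for end as needed so that its handle lies between the two wide-set dowels and its blade shaft between the two close-set dowels, lying on both cross bars and centred lengthwise in the rest. Leave the pliers where they lie.

Things in the scene. Friction and masses are not known exactly. Their poses are not given: they have to be found in the camera images.
- screwdriver: Screwdriver lying on the table, 170 mm long. Origin: underside, mid-length; +x along it to the blade, z up. Yellow handle, 22 mm thick, x = -85 to -9 mm, axis 12 mm up; steel shaft, 5 mm thick, from there to +85 mm, nearly level as it lies. Balances near x = -40 mm: grip there across the handle. Lies left or right of the rest, blade pointing back and to the right.
- blade_tip (a point): The end of the screwdriver's blade: x = +85 mm, z = +4 mm in the tool's own frame (about 7 mm above the table as it lies).
- rest: Fixed rest of pale wood: board 150x64x8 mm, two 10 mm bars across it, each with two 8 mm dowels rising 16 mm. Origin: centre of underside; +x from handle bar (x = -66 mm, top 34 mm up, dowels at y = +-24 mm) to blade bar (x = +40 mm, top 37.5 mm, dowels at y = +-14 mm). The seated tool: origin 34 mm above the rest's, +x along its +x, nearly level; fingers fit between the bars.
- pliers: Needle-nose pliers with red grips, 160 x 54 x 12 mm, lying on the other side of the rest from the screwdriver. Origin: centre of the underside; +x points to the jaws. Not to be used.

How it is judged:
By the outcome, as a careful person would: the job done as asked, in the order asked, and still so for the second after the job is handed in, with the robot touching nothing.
It also fails if it takes over 40 s, if anything falls off the work surface, if the arm or the gripper's body presses on something with over 40 N, if the wrist force passes 120 N, or if a joint passes its speed limit or range.

### The arm

A 7-joint arm with a two-finger parallel gripper is mounted at the origin on the work surface; the furniture and walls round the work are solid. World frame = base frame: x ahead of the robot, y to its left, z up, the work surface at z = 0. Lengths are in mm, angles in rad, forces in N, time in s.
With the tool pointing down it reaches from about 400 to 900 mm from the base axis. Payload 5.6 kg.
Tool frame: the origin (TCP) lies midway between the tips of the shut fingers; the grasp point (between the pads) lies 19 mm behind it; z points along the fingers, y is the line along which they close (so a half turn about z gives the same grasp; the last joint's range is limited). The gripper opens to 92 mm and grips with 3 to 60 N. Pads are 20 mm wide; open, the fingers measure 128 mm over their backs; the gripper's body (75 mm by 189 mm) begins 69 mm behind the grasp point.
Start: joints at [1.307, 0.468, -0.012, 1.603, 0.006, 1.071, -0.056], TCP at [142.313, -634.236, 214.592] pointing down, gripper open.
Joint ranges: [-2.53, 2.53], [-0.31, 2.02], [-1.57, 1.55], [0.28, 2.44], [-1.29, 4.43], [0.15, 1.84], [-2.92, 2.92]. Speed limits (rad/s): [2.57, 2.57, 3.14, 3.14, 3.14, 3.14, 3.14].

### API

Orientations are given as a rotation vector (axis times angle).
In Python, from cell import robot, grip, kin, viewer gives the robot as it stands. Calls block until the motion is done:
- robot.movep(position, orientation): joint-space move of the TCP to a pose.
- robot.servo_line(position, feed=150, rotation=None): straight line of the TCP; rotation=None keeps the orientation; feed is the mean speed in mm/s.
- robot.goto_joints(angles): joint-space move.
- grip(opening, newtons=None): opening from 0.0 (shut) to 1.0 (fully open); newtons is the grip in N (None keeps the last); returns when the fingers have stopped.
- robot.hold(seconds).
- kin.ik(position, orientation): joint angles nearest the present ones, or None.
- robot.observe(): the state.
- viewer.read_camera(name): name is "scene" or "top" or "wrist"; returns the picture (420x560x3 uint8, red, green, blue); there is no depth.
- viewer.camera_info(name): a dict with "camera_matrix" (3x3 intrinsics, pixels), "k1" (the pictures are not rectified: a ray, as slopes to the right and down, at radius r is drawn at 1 + k1 r^2 times it, then the intrinsics apply), "R" (3x3) and "t" (3): a world point X has camera coordinates R X + t. Camera axes: x right, y down, z forward; pixel columns grow to the right and rows downward; lengths in mm; the calibration is good to about 2 mm. A picture is of the moment at which its call begins: read the wrist's pose just before it. camera_info takes no time and is no camera call; for the wrist camera it gives the pose at the moment of the call.
A pose or a line that the arm cannot do raises robot.IKError and nothing moves.
- robot.job_done(): hands the job in; it is judged then, once.
Trained networks look in the newest picture that a camera, given by its name, has taken for a name from the list of things; names that differ only in an ending like _2 or _b are one class to them, and where a whole thing is asked for, a point or a joint stands for the part that bears it (a point fixed in the world has none). Each returns a list of dicts, best first, with "confidence" (0 to 1); they miss things now and then, are a little off and sometimes report something else, mostly with a low value. They report only what shows in the picture. A call takes as long as a camera call.
- viewer.silhouettes(name, camera): "mask" (420x560 bool, what is visible of it).
- viewer.pinpoint(name, camera): "at" ([x, y, z] in mm, in the coordinates of the camera as it stood for that picture, good to about 4 mm: a listed point, or the origin of a listed thing).
The state is a dict: "t": time; "joints": joint angles; "joint_velocities": joint speeds; "joint_torque": joint torques, N m; "tcp_pos": TCP position; "tcp_rot": TCP orientation; "contact_force": force on the tool from outside, world axes, zero at the start; "wrist_torque": the same for the moment, N m; "grip_width": opening from 0.0 (shut) to 1.0 (fully open); "grip_force": force on a finger pad.
Only numpy, scipy, OpenCV 4.12 (cv2) and the standard library are available. Lean on these libraries where they do the work, as an engineer would, in place of code of your own. Each camera call takes 0.05 s, during which the arm holds its last target. There are 200 camera calls.

## Working session

There is one attempt and no reset: what is moved stays moved. The work goes in short steps, each a Python script; the robot and the scene stay as the last script left them, time stands still between calls to the robot, and variables do not carry over. Pictures are saved under pics/ and viewed, at most 10 in all, crops included, and the job is handed in when it is done.

```bash
ls; mkdir -p pics; cat > h.py <<'E'
import numpy as np, cv2
from scipy.spatial.transform import Rotation as Ro
from cell import robot, grip, kin, viewer
def ray(cam,uv,info=None):
    i=info or viewer.camera_info(cam); K=np.array(i["camera_matrix"]); R=np.array(i["R"]); t=np.array(i["t"])
    d=np.linalg.inv(K)@[uv[0],uv[1],1]; p=d[:2].copy()
    for _ in range(20): p=d[:2]/(1+i["k1"]*(p@p))
    return -R.T@t, R.T@np.array([p[0],p[1],1])
def onz(cam,uv,z,info=None):
    o,d=ray(cam,uv,info); return o+d*(z-o[2])/d[2]
def towld(cam,p,info=None):
    i=info or viewer.camera_info(cam); return np.array(i["R"]).T@(np.array(p)-np.array(i["t"]))
def axis(cam,mask,z,info=None):
    "centre, direction angle, extents of mask projected at height z"
    v,u=np.nonzero(mask); n=max(1,len(u)//1500)
    P=np.array([onz(cam,(a,b),z,info)[:2] for a,b in zip(u[::n],v[::n])])
    c=P.mean(0); w,V=np.linalg.eigh(np.cov((P-c).T)); d=V[:,1]; s=(P-c)@d
    return c,d,s.min(),s.max(),P
def down(yaw): # tool z down, tool y along world yaw
    y=np.array([np.cos(yaw),np.sin(yaw),0]); z=np.array([0,0,-1.]); x=np.cross(y,z)
    return Ro.from_matrix(np.c_[x,y,z]).as_rotvec()
def save(cam,name):
    im=viewer.read_camera(cam); cv2.imwrite(f"pics/{name}.png",np.array(im)[:,:,::-1]); return im
E
python3 - <<'E'
from h import *
np.set_printoptions(precision=3,suppress=True)
ims=[]
for c in ["scene","top"]:
    ims.append(np.array(save(c,c+"0")))
    for n in ["screwdriver","blade_tip","rest","pliers"]:
        for d in viewer.pinpoint(n,c)[:2]: print(c,n,round(d["confidence"],2),towld(c,d["at"]))
        if n!="blade_tip":
            for d in viewer.silhouettes(n,c)[:2]:
                print("  mask",round(d["confidence"],2),d["mask"].sum(), *axis(c,d["mask"],{"screwdriver":12,"rest":8,"pliers":6}[n])[:4])
print(robot.observe()["tcp_rot"])
E
```

```text
pics
scene screwdriver 0.62 [374.248 266.343  -4.033]
scene screwdriver 0.51 [438.491  73.486  -2.968]
  mask 0.97 298 [374.535 225.383] [-0.041  0.999] -44.669232569132696 47.50638995992024
scene blade_tip 0.62 [379.449 352.805  10.027]
scene rest 0.91 [437.748  74.582  -2.423]
scene rest 0.59 [ 367.434 -219.13    -1.056]
  mask 0.72 1474 [444.833  73.067] [-0.993  0.12 ] -94.78440577769047 82.14321023623629
scene pliers 0.71 [ 367.466 -218.075    0.737]
scene pliers 0.2 [379.392 355.938  11.943]
  mask 0.6 262 [ 367.47  -224.699] [-0.124  0.992] -82.27220302651727 78.28253865716833
top screwdriver 0.82 [372.897 263.101   2.411]
top screwdriver 0.28 [437.419  66.896  -3.962]
  mask 0.92 412 [373.891 233.395] [-0.019  1.   ] -53.8377063518857 112.99353097598434
top blade_tip 0.55 [375.817 351.864   7.875]
top rest 0.56 [440.126  68.918  -3.196]
  mask 0.68 1923 [439.308  72.328] [-0.999  0.046] -78.5029166692076 75.18578251588337
top pliers 0.72 [ 364.027 -220.38    -0.297]
  mask 0.58 434 [ 360.094 -231.851] [0.042 0.999] -70.05129872321874 79.42081026917128
[ 3.122  0.346 -0.   ]
```

```bash
python3 -c "
import cv2,numpy as np
a=cv2.imread('pics/scene0.png');b=cv2.imread('pics/top0.png')
cv2.imwrite('pics/both.png',cv2.resize(np.hstack([a,b]),(800,300)))"
```

```text
(no output)
```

View pics/top0.png

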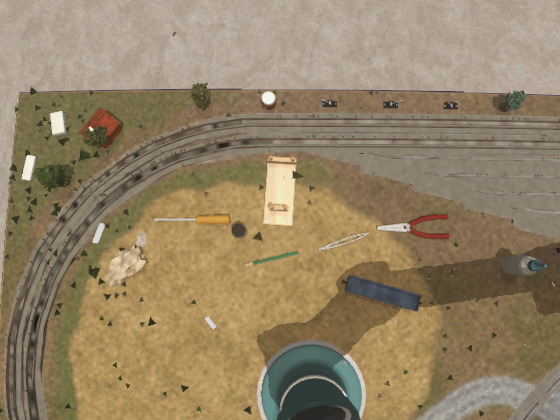

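View pics/scene0.png

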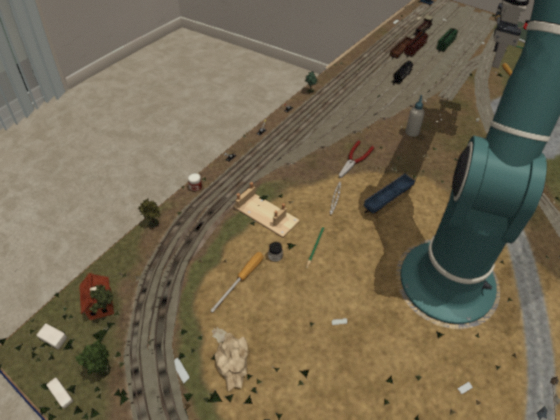

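```bash
python3 - <<'E'
from h import *
np.set_printoptions(precision=3,suppress=True)
a=np.radians(87.5); b=np.radians(177)
for s in (-1,1):
    for p,y in (((375,225,3),a),((375,225,300),a),((478,68,37),b),((478,68,250),b),((440,70,330),b)):
        print(s,p,kin.ik(p,down(y+s*np.pi/2)))
# where is the wrist camera in the tool frame
o=robot.observe(); i=viewer.camera_info("wrist"); R=np.array(i["R"]); T=Ro.from_rotvec(o["tcp_rot"])
print(T.inv().apply(-R.T@np.array(i["t"])-o["tcp_pos"]), T.as_matrix().T@R.T, i["camera_matrix"][0])
E
```

```text
-1 (375, 225, 3) [-0.131  0.575 -0.574  2.205  0.63   0.525 -1.235]
-1 (375, 225, 300) [ 0.269  0.086 -0.913  1.943  0.075  1.147 -0.717]
-1 (478, 68, 37) [ 0.346  0.586 -0.68   2.089  0.598  0.666  0.779]
-1 (478, 68, 250) [ 0.735  0.35  -1.125  1.911  0.354  1.101  0.988]
-1 (440, 70, 330) [ 0.911  0.134 -1.206  1.875  0.133  1.222  1.181]
1 (375, 225, 3) [-1.352  0.695  0.92   2.278 -0.994  0.654 -2.863]
1 (375, 225, 300) [ 0.624  0.217 -1.355  1.933  0.23   1.171  2.282]
1 (478, 68, 37) [ 0.193  0.529 -0.487  2.098  0.426  0.609 -2.216]
1 (478, 68, 250) [ 0.539  0.254 -0.857  1.919  0.219  1.064 -2.032]
1 (440, 70, 330) [ 0.693  0.08  -0.952  1.881  0.069  1.215 -1.905]
[  75.379   -0.233 -169.254] [[ 0.001 -0.964 -0.266]
 [ 1.     0.001 -0.001]
 [ 0.001 -0.266  0.964]] [362.263   0.    281.87 ]
```

```bash
python3 - <<'E'
from h import *
np.set_printoptions(precision=3,suppress=True)
a=np.radians(87.5); b=np.radians(177)
def look(nm,names,zs):
    robot.hold(0.2); i=viewer.camera_info("wrist"); save("wrist",nm)
    for n in names:
        for d in viewer.pinpoint(n,"wrist")[:2]: print(n,round(d["confidence"],2),towld("wrist",d["at"],i))
        if n in zs:
            for d in viewer.silhouettes(n,"wrist")[:1]: print("  mask",round(d["confidence"],2),d["mask"].sum(), *axis("wrist",d["mask"],zs[n],i)[:4]); np.save(f"pics/{nm}_{n}.npy",d["mask"])
    np.save(f"pics/{nm}_info.npy",i,allow_pickle=True)
robot.movep([430,70,215],down(b-np.pi/2)); look("w_rest",["rest"],{"rest":8})
robot.movep([374,245,190],down(a-np.pi/2)); look("w_sd",["screwdriver","blade_tip"],{"screwdriver":9})
o=robot.observe(); print(o["t"],o["tcp_pos"])
a=cv2.imread('pics/w_rest.png');b=cv2.imread('pics/w_sd.png')
cv2.imwrite('pics/w2.png',np.vstack([a,b])[:, :]) 
E
```

```text
rest 0.69 [439.162  76.272  -0.994]
  mask 0.57 8399 [438.948  72.75 ] [-0.999  0.053] -86.91073547467136 74.32396228405344
screwdriver 0.64 [369.443 264.621   1.148]
  mask 0.8 2091 [374.374 240.86 ] [-0.015  1.   ] -62.34555697583882 110.76859987144476
blade_tip 0.55 [373.828 353.512   9.194]
5.9167 [374.08  244.861 189.994]
```

View pics/w_rest.png

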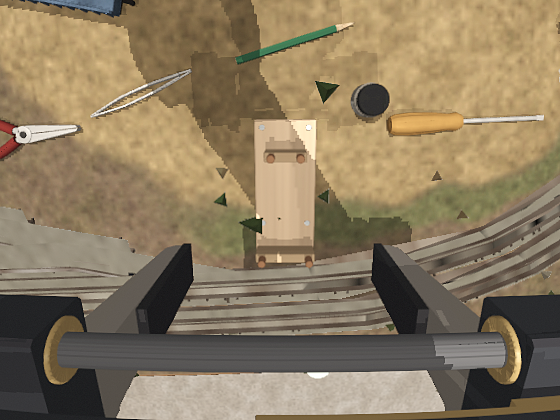

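View pics/w_sd.png

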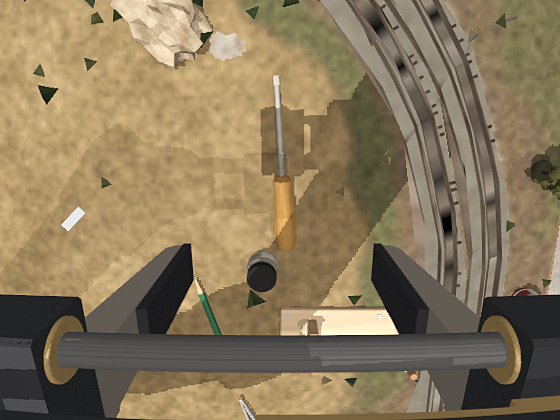

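```bash
python3 - <<'E'
from h import *
np.set_printoptions(precision=1,suppress=True)
i=np.load("pics/w_rest_info.npy",allow_pickle=True).item()
P=lambda uv,z:onz("wrist",uv,z,i)
for uv,z in (((256,121),8),((316,121),8),((262,262),50),((309,262),50),((270.5,158),53.5),((300,158),53.5)): print(uv,P(uv,z))
print("sd from rest view",P((387,125),12),P((544,118),7))
j=np.load("pics/w_sd_info.npy",allow_pickle=True).item()
Q=lambda uv,z:onz("wrist",uv,z,j)
for uv,z in (((286,250),14),((283,177),12),((276.5,75),7)): print("sd",Q(uv,z))
m=np.load("pics/w_sd_screwdriver.npy"); v,u=np.nonzero(m)
for r in range(v.min(),v.max()+1,15): w=u[v==r]; print(r,w.min(),w.max(),Q((w.mean(),r),12 if r>177 else 9)[:2])
print(v.max())
a=cv2.imread("pics/w_rest.png")[105:285,235:335]; cv2.imwrite("pics/crop.png",cv2.resize(a,None,fx=3.3,fy=3.3,interpolation=cv2.INTER_CUBIC))
E
```

```text
(256, 121) [365.2  47.6   8. ]
(316, 121) [368.4 108.4   8. ]
(262, 262) [501.3  46.8  50. ]
(309, 262) [503.8  93.6  50. ]
(270.5, 158) [397.8  61.7  53.5]
(300, 158) [399.3  88.6  53.5]
sd from rest view [375.5 179.9  12. ] [373.9 352.3   7. ]
sd [375.9 181.6  14. ]
sd [376.  256.7  12. ]
sd [374.1 351.8   7. ]
75 276 276 [373.6 351.6]
90 274 278 [373.  338.3]
105 275 279 [373.3 324.7]
120 275 280 [373.1 310.9]
135 277 281 [373.9 296.9]
150 278 282 [374.2 282.6]
165 278 282 [373.6 268.1]
180 273 290 [374.4 253.8]
195 273 291 [374.3 238.8]
210 273 293 [374.6 223.5]
225 273 295 [374.9 207.8]
240 274 296 [375.3 191.7]
251
```

View pics/crop.png

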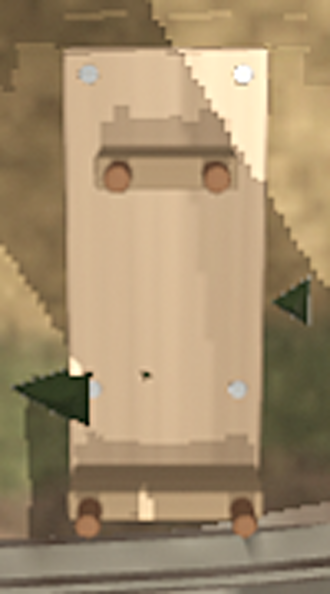

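```bash
python3 - <<'E'
from h import *
np.set_printoptions(precision=3,suppress=True)
a=np.radians(90.5); b=np.radians(177.2); d=a-np.pi/2
grip(0.6,30)
robot.movep([374.8,226,60],down(d)); robot.servo_line([374.8,226,4],feed=80)
o=robot.observe(); print(o["tcp_pos"],o["contact_force"])
grip(0.0,30); o=robot.observe(); print("grip",o["grip_width"]*92,o["grip_force"])
robot.servo_line([374.8,226,150],feed=120)
o=robot.observe(); print("lift",o["grip_width"]*92,o["grip_force"],o["contact_force"],o["wrist_torque"],o["t"])
u=np.array([np.cos(b),np.sin(b)]); g=np.array([439,73.3])-40*u
robot.movep([*g,150],down(b-np.pi/2)); robot.hold(0.3)
o=robot.observe(); print(g,o["tcp_pos"],o["grip_width"]*92,o["grip_force"],o["wrist_torque"],o["t"])
i=viewer.camera_info("wrist"); np.save("pics/w_hold_info.npy",i,allow_pickle=True); save("wrist","w_hold")
for n in ("screwdriver","blade_tip","rest"):
    for r in viewer.pinpoint(n,"wrist")[:1]: print(n,r["confidence"],towld("wrist",r["at"],i))
E
```

```text
[375.005 226.319   4.288] [ 1.206 -0.019  0.287]
grip 19.676597707178374 29.97205431223847
lift 19.363668755039697 29.977911666501313 [-0.361 -0.226 -0.644] [-0.036 -0.103 -0.05 ] 10.05
[478.952  71.346] [478.892  71.649 150.072] 20.27751897463261 29.977913630136754 [ 0.079 -0.142 -0.007] 11.85
screwdriver 0.86 [439.179  70.118 146.699]
rest 0.9 [442.107  77.292   1.834]
```

View pics/w_hold.png

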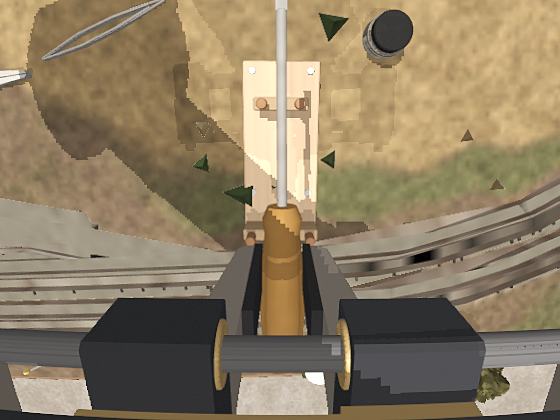

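```bash
python3 - <<'E'
from h import *
np.set_printoptions(precision=1,suppress=True)
i=np.load("pics/w_hold_info.npy",allow_pickle=True).item()
P=lambda uv,z:onz("wrist",uv,z,i)
for n,uv,z in (("junction",(282,207),158),("shaft",(281.5,100),156),("shaft",(281,20),155),("tip?",(281,2),155),("handle",(282,250),160),
 ("d",(261.5,103),53.5),("d",(301.5,103),53.5),("D",(250,238),50),("D",(309,238),50),("c",(244,61),8),("c",(319.5,61),8)): print(n,uv,P(uv,z))
a=cv2.imread("pics/w_hold.png")[:260,190:370]; cv2.imwrite("pics/crop2.png",cv2.resize(a,None,fx=2.3,fy=2.3,interpolation=cv2.INTER_CUBIC))
E
```

```text
junction (282, 207) [448.1  73.8 158. ]
shaft (281.5, 100) [400.5  75.8 156. ]
shaft (281, 20) [367.6  77.2 155. ]
tip? (281, 2) [360.5  77.5 155. ]
handle (282, 250) [468.5  72.8 160. ]
d (261.5, 103) [399.1  61.6  53.5]
d (301.5, 103) [400.4  90.   53.5]
D (250, 238) [501.1  46.1  50. ]
D (309, 238) [503.3  92.6  50. ]
c (244, 61) [364.1  47.    8. ]
c (319.5, 61) [367.1 108.3   8. ]
```

View pics/crop2.png

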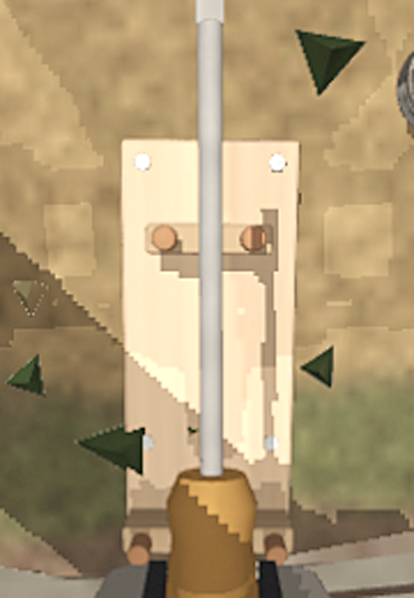

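```bash
python3 - <<'E'
from h import *
np.set_printoptions(precision=2,suppress=True)
p=np.array([478.9,70.9])
robot.servo_line([*p,65],feed=100)
f0=robot.observe()["contact_force"]
for z in (45,41,40,39,38.3,37.5):
    robot.servo_line([*p,z],feed=40); o=robot.observe(); f=np.array(o["contact_force"])-f0; print(z,o["tcp_pos"],f,o["wrist_torque"],o["t"])
    if f[2]>2.5: break
grip(0.45,30); robot.hold(0.2)
o=robot.observe(); print(o["grip_width"]*92,o["contact_force"])
robot.servo_line([*p,190],feed=120); robot.hold(0.2)
i=viewer.camera_info("wrist"); np.save("pics/w_end_info.npy",i,allow_pickle=True); save("wrist","w_end")
for n in ("screwdriver","blade_tip","rest"):
    for r in viewer.pinpoint(n,"wrist")[:1]: print(n,r["confidence"],towld("wrist",r["at"],i))
print(robot.observe()["t"])
E
```

```text
45 [478.86  71.07  44.92] [ 0.38 -1.08 -0.21] [ 0.03 -0.14 -0.02] 13.7
41 [478.81  70.86  40.86] [-0.16 -0.88 -0.89] [ 0.07 -0.19 -0.01] 13.95
40 [478.9   70.93  40.02] [ 0.27 -0.4  -0.81] [ 0.07 -0.15 -0.03] 14.2
39 [478.88  70.88  38.96] [ 0.84 -0.07 -0.07] [ 0.05 -0.11  0.05] 14.45
38.3 [478.86  70.91  38.25] [ 1.24 -1.11 -0.72] [ 0.   -0.13 -0.02] 14.7
37.5 [478.92  70.96  37.72] [-0.79 -1.4   4.26] [-0.06  0.09 -0.04] 14.95
41.673833225294 [-0.45  0.53  0.1 ]
screwdriver 0.7 [436.58  71.94  35.07]
blade_tip 0.79 [354.49  76.58  38.55]
rest 0.86 [440.32  73.4    0.73]
17.4667
```

View pics/w_end.png

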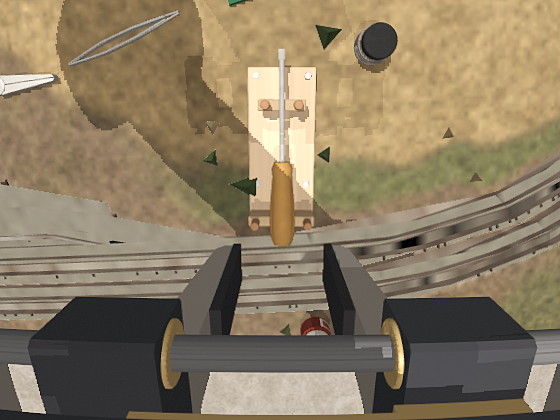

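```bash
python3 - <<'E'
from h import *
np.set_printoptions(precision=1,suppress=True)
i=np.load("pics/w_end_info.npy",allow_pickle=True).item()
for n,uv,z in (("tip",(281.5,49),38),("junc",(282,161),46),("butt",(283,246),46),("d",(265,105),53.5),("d",(299,105),53.5),("D",(254.5,224),50),("D",(308,224),50),("c",(248.5,67),8),("c",(316,67),8)): print(n,onz("wrist",uv,z,i))
E
```

```text
tip [354.5  77.4  38. ]
junc [447.1  73.3  46. ]
butt [525.5  70.5  46. ]
d [399.6  61.7  53.5]
d [400.9  89.4  53.5]
D [501.7  46.1  50. ]
D [504.   93.9  50. ]
c [364.   46.6   8. ]
c [367.  108.5   8. ]
```

```bash
python3 -c "
from h import *
print(robot.job_done())"
```

```text
the job is handed in; nothing more can be done
None
```

The screwdriver is in the rest: handle between the wide-set dowels, shaft between the close-set ones, and centred lengthwise to within about 2 mm by the wrist camera. I never moved the pliers, and I handed the job in with the gripper clear after about 17.5 s on the robot clock.

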